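Tip a carton into the gift box and shut the lid

TASK

Pack the customer's order without picking anything up: push the large carton standing at the open end of the gift box over, high up, so that it topples and lies down in the box, then push it in until it is fully home against the box's rear wall, and push the lid over so that it falls shut. Use the fingertips or the outside of the fingers only, never lift or carry the carton, and leave the other things standing where they are.

Things in the scene. Friction and masses are not known exactly. Their poses are not given: they have to be found in the camera images.
- carton_centre (a point): Centre of the large carton, 60 x 80 x 170 mm, about 0.17 kg, standing loose 12 to 30 mm outside the box's open end. Own x across the 60 mm (at the start along the box's +y within 3 degrees), y across the 80 mm, z along the 170 mm (up while standing). Pushed above three quarters of its height it tips over its lower edge, past balance at 20 degrees, and then lies 60 mm high, foot end sticking out of the box.
- gift_box: Brown rigid-board gift box; it does not slide. Origin: centre of its underside, z up, +y from the open end to the rear wall (world +y at zero yaw). Inside y -86.5 to +86.5 mm, x -51 to +51 mm; floor 3 mm and walls 4 mm thick, wall tops at z = 67 mm. Side walls and rear wall only; the end at y = -86.5 mm is open. A carton that is home touches the rear wall, its foot 3 mm inside the open end.
- box_mouth (a point): Middle of the open end of the gift box, on its floor (3 mm above the worktop), 86.5 mm from the box's origin towards its own -y; axes as the box's.
- gift_lid (a joint): Lid angle in rad: 0 shut, 1.57 upright, 1.95 leaning back (stop); starts at 1.72 to 1.88. Board 186 mm long from the hinge, 118 mm wide, 4 mm thick, 0.11 kg, with 14 mm side lips and a 40 mm end flap that closes just outside the open end, so it shuts only over a carton that is home. A stiff hinge holds it where left above about 1.15 rad; pushed below 1.0 rad it falls shut by itself.
- lid_hinge (a point): Middle of the lid's hinge line, on top of the rear wall, 68 mm above the worktop, 91.5 mm from the box's origin towards its +y; the hinge line runs along the box's x; axes as the box's.
- lid_edge (a point): Middle of the lid's free edge, on the lid's outer face, 186 mm from the hinge; about 250 mm above the worktop while the lid is open. Its -y axis runs along the lid from the hinge to this edge, its +z out of the lid's outer face (the face to push against).
- carton_pink: Smaller standing carton, 38 x 50 x 135 mm, loose, bystander; origin at the centre of its underside.
- dropper_brown: Brown glass dropper bottle, 39 mm across and 158 mm tall, loose, bystander; origin at the centre of its underside.
- pot_1: Low round cosmetic pot with a dark lid, 61 mm across and 48 mm tall, loose, bystander; origin at the centre of its underside.

How it is judged:
At the end, for the whole second after the job is handed in: The large carton lies flat on the floor of the gift box (centre less than 42 mm above the worktop, within 15 mm of the box's middle line) and is home to within 5.5 mm of the rear wall; the lid is shut to less than 0.05 rad; all is at rest and the bystanders still stand (x of carton_centre in the frame of gift_box between -0.015 and 0.015 m and y of carton_centre in the frame of gift_box above -0.004 m and z of carton_centre in the frame of gift_box below 0.042 m and angle between carton_centre's own z axis and vertical above 1.5 rad and value of joint gift_lid below 0.05 rad and linear speed of carton_orange below 0.02 m/s and angle between each of carton_pink, dropper_brown, pot_1's own z axis and vertical below 0.15 rad); the robot touches nothing.
It fails at once if the carton is lifted off its support (its centre rises above 110 mm; tipping alone takes it to 90 mm) (height (world z) of carton_centre above 0.11 m).
It fails at once if the lying carton is picked up (centre above 80 mm) (angle between carton_centre's own z axis and vertical above 1.45 rad and height (world z) of carton_centre above 0.08 m).
It fails at once if a bystander is knocked over or shoved more than 25 mm (distance of any of carton_pink, dropper_brown, pot_1 from where it was at the start of the episode above 0.025 m or angle between any of carton_pink, dropper_brown, pot_1's own z axis and vertical above 0.5 rad).
It also fails if it takes over 58 s, if anything falls off the work surface, if the arm or the gripper's body presses on something with over 40 N, if the wrist force passes 120 N, or if a joint passes its speed limit or range.

ROBOT

A 7-joint arm with a two-finger parallel gripper is mounted at the origin on a cart in front of the work surface, level with it; the furniture and walls round the work are solid. World frame = base frame: x ahead of the robot, y to its left, z up, the work surface at z = 0. Lengths are in m, angles in rad, forces in N, time in s.
With the tool pointing down it reaches from about 0.35 to 0.9 m from the base axis. Payload 19.9 kg.
Tool frame: the origin (TCP) lies between the finger pads; the fingertips stand 19 mm ahead of it and the grasp point (between the pads) is the TCP; z points along the fingers, y is the direction in which the jaws open and shut (so a half turn about z gives the same grasp; the last joint's range is limited). The gripper opens to 94 mm and grips with 3 to 60 N. Pads are 16 mm wide; open, the fingers measure 119 mm over their backs; the gripper's body (75 mm by 177 mm) begins 78 mm behind the grasp point.
Start: joints at [-1.27, 0.417, -0.01, 1.614, 0.005, 1.111, -0.053], TCP at [0.209, 0.589, 0.224] pointing down, gripper open.
Joint ranges: [-2.81, 2.81], [-0.39, 2.02], [-1.27, 1.25], [0.06, 2.57], [-1.19, 4.33], [0.19, 2], [-2.82, 2.82]. Speed limits (rad/s): [1.89, 1.89, 2.39, 2.39, 3.01, 3.01, 3.01].

INTERFACE

Orientations are given as a 3x3 rotation matrix whose columns are the frame's x, y, z axes.
In Python, from rig import robot gives the robot as it stands. Calls block until the motion is done:
- robot.move_ptp(position, orientation): joint-space move of the TCP to a pose.
- robot.move_linear(position, velocity=0.15, frame=None, threshold=None): straight line of the TCP; frame=None keeps the orientation; velocity is the mean speed in m/s. With threshold (N) it stops when the force on the tool has changed by that much, and returns True; else False.
- robot.goto_joints(angles): joint-space move.
- robot.gripper_to(opening): finger opening in m; the grip force is fixed at half the most; returns when the fingers have stopped.
- robot.pause(seconds).
- robot.ik(position, orientation): joint angles nearest the present ones, or None.
- robot.get_state(): the state.
- robot.grab_frame(name): name is "scene" or "top" or "wrist"; returns the picture (384x512x3 uint8, red, green, blue); there is no depth.
- robot.camera_info(name): a dict with "fx", "fy", "cx", "cy" (pixels), "rvec" (rotation vector, rad) and "tvec" (3), from world to camera coordinates, as OpenCV has them. Camera axes: x right, y down, z forward; pixel columns grow to the right and rows downward; lengths in m; the calibration is good to about 2 mm. A picture is of the moment at which its call begins: read the wrist's pose just before it. camera_info takes no time and is no camera call; for the wrist camera it gives the pose at the moment of the call.
A pose or a line that the arm cannot do raises robot.PlanningError and nothing moves.
- robot.sign_off(): hands the job in, once; it reports no verdict.
The state is a dict: "time": time; "qpos": joint angles; "joint_vel": joint speeds; "effort": joint torques, N m; "ee_pos": TCP position; "tool_rot": TCP orientation; "force": force on the tool from outside, world axes, zero at the start; "moment": the same for the moment, N m; "opening": finger opening in m.
Only numpy, scipy, OpenCV 4.12 (cv2) and the standard library are available. Lean on these libraries where they do the work, as an engineer would, in place of code of your own. Each camera call takes 0.05 s, during which the arm holds its last target.

## Working session

There is one attempt and no reset: what is moved stays moved. The work goes in short steps, each a Python script; the robot and the scene stay as the last script left them, time stands still between calls to the robot, and variables do not carry over. Pictures are saved under pics/ and viewed, and the job is handed in when it is done.

```bash
mkdir -p pics; ls; python3 - <<'E'
from rig import robot
import cv2
for n in ["scene","top","wrist"]:
    im=robot.grab_frame(n); cv2.imwrite(f"pics/a_{n}.png",im[:,:,::-1]); 
    c=robot.camera_info(n); print(n,{k:(v if isinstance(v,(int,float)) else [round(float(x),4) for x in list(v)]) for k,v in c.items()})
s=robot.get_state(); print(s["time"],s["ee_pos"],s["tool_rot"],s["opening"])
E
```

```text
pics
scene {'fx': 401.6306528201227, 'fy': 401.6306528201227, 'cx': 257.1005144307776, 'cy': 199.51634959267778, 'rvec': [2.2847, -0.7944, 0.303], 'tvec': [-0.3583, 0.3906, 0.6545]}
top {'fx': 424.9581646045908, 'fy': 424.9581646045908, 'cx': 262.7311755978883, 'cy': 189.07901710662696, 'rvec': [2.1857, -2.149, 0.0741], 'tvec': [0.1258, 0.59, 1.0089]}
wrist {'fx': 293.57855056885097, 'fy': 293.57855056885097, 'cx': 252.64105272700803, 'cy': 191.9583445683281, 'rvec': [-2.3824, -1.6813, -0.2231], 'tvec': [-0.6236, -0.0269, 0.3916]}
0.15 [0.20938555 0.58860531 0.22396853] [[-9.42152925e-01  3.35183221e-01 -2.71795185e-04]
 [ 3.35183328e-01  9.42152483e-01 -9.13656844e-04]
 [-5.01699363e-05 -9.51905683e-04 -9.99999546e-01]] 0.09381761621582207
```

View pics/a_scene.png

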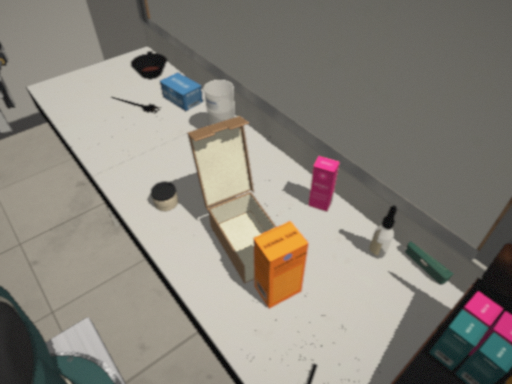

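View pics/a_top.png

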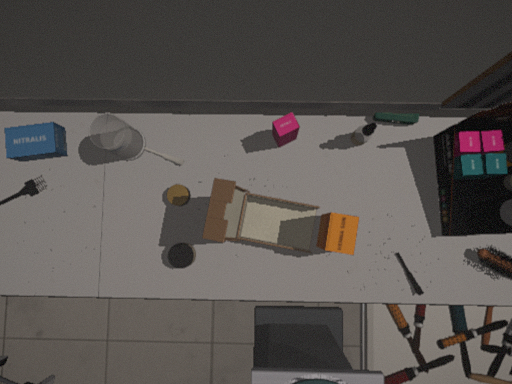

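View pics/a_wrist.png

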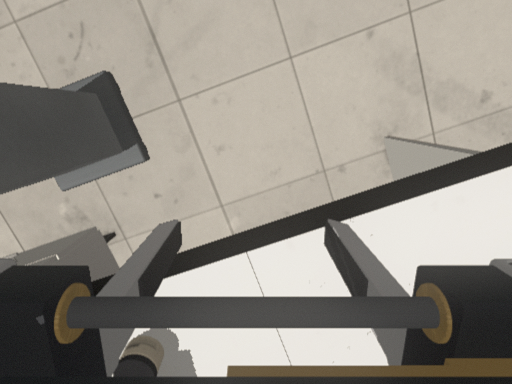

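The scene view shows the orange carton at about (281,263), with the open box behind it at (240,230) and its lid leaning back at (222,165). The top view shows the carton top at (341,233), the box floor at (280,222), the lid edge at (220,210), the pink carton at (286,128), the dropper at (365,132) and the pots at (180,195) and (181,255). I'll enlarge the top view to pick exact points.

```bash
cat > h.py <<'E'
import numpy as np, cv2
from rig import robot
def cam(n):
    c=robot.camera_info(n); R=cv2.Rodrigues(np.array(c["rvec"],float))[0]; t=np.array(c["tvec"],float).ravel()
    K=np.array([[c["fx"],0,c["cx"]],[0,c["fy"],c["cy"]],[0,0,1.]]); return K,R,t
def ray(n,uv):
    K,R,t=cam(n); d=R.T@np.linalg.inv(K)@np.array([uv[0],uv[1],1.]); return -R.T@t,d
def onz(n,uv,z):
    o,d=ray(n,uv); return o+d*(z-o[2])/d[2]
def proj(n,P):
    K,R,t=cam(n); p=K@(R@np.asarray(P,float)+t); return p[:2]/p[2]
E
python3 - <<'E'
import cv2
im=cv2.imread("pics/a_top.png"); cv2.imwrite("pics/b_top.png",cv2.resize(im[160:270,190:380],None,fx=4,fy=4,interpolation=cv2.INTER_CUBIC))
im=cv2.imread("pics/a_scene.png"); cv2.imwrite("pics/b_scene.png",cv2.resize(im[110:310,140:340],None,fx=3,fy=3,interpolation=cv2.INTER_CUBIC))
E
```

```text
(no output)
```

View pics/b_top.png

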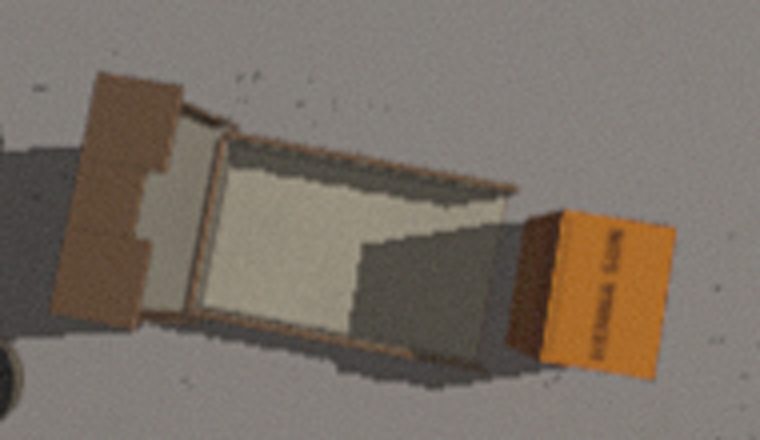

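View pics/b_scene.png

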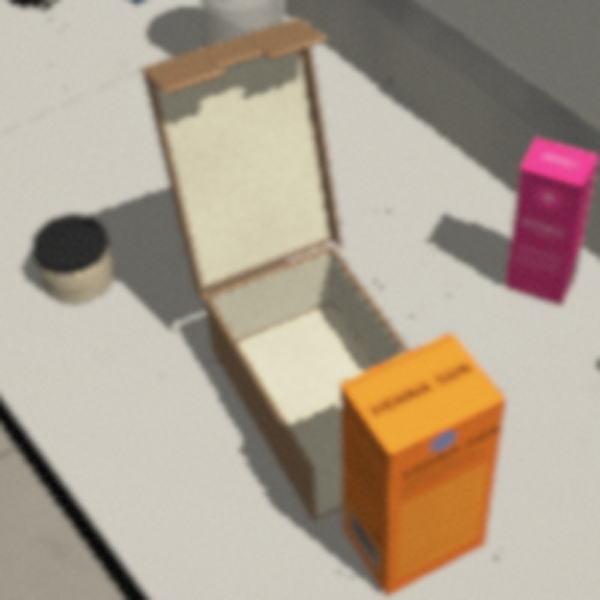

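```bash
python3 - <<'E'
from h import *
np.set_printoptions(precision=4,suppress=True)
f=lambda p:(p[0]/4+190,p[1]/4+160)
C=np.array([onz("top",f(p),.170) for p in [(562,210),(677,228),(655,380),(541,362)]])
print("carton",C,C.mean(0)); print([np.linalg.norm(C[i]-C[i-1]) for i in range(4)])
e=(C[0]-C[1])+(C[3]-C[2]); print("carton x-axis yaw(from +y)",np.arctan2(-e[0],e[1]))
W=np.array([onz("top",f(p),.067) for p in [(517,187),(485,368),(188,315),(228,132)]])
print("walls",W,[np.linalg.norm(W[i]-W[i-1]) for i in range(4)])
for a,b in((W[0],W[3]),(W[1],W[2])):
    e=b-a; print("box yaw",np.arctan2(-e[0],e[1]))
L=np.array([onz("top",f(p),.249) for p in [(100,73),(53,315),(135,328),(183,87)]]); print("lid",L,[np.linalg.norm(L[i]-L[i-1]) for i in range(4)])
# others
print("pink",onz("top",(286,126),.135),"drop",onz("top",(361,136),.08),"pot",onz("top",(181,255),.048),"pot2",onz("top",(178,195),.03))
# scene check
g=lambda p:(p[0]/3+140,p[1]/3+110)
print("scene carton top",np.array([onz("scene",g(p),.170) for p in [(452,335),(504,402),(388,456),(342,386)]]))
print("scene box near-left front top",onz("scene",g((314,447+0)),.067))
E
```

```text
carton [[ 0.5285 -0.0092  0.17  ]
 [ 0.5202 -0.0688  0.17  ]
 [ 0.4417 -0.0574  0.17  ]
 [ 0.4498  0.0014  0.17  ]] [ 0.485  -0.0335  0.17  ]
[np.float64(0.07940472579496795), np.float64(0.06022010573903121), np.float64(0.07931530428735334), np.float64(0.05925961677740322)]
carton x-axis yaw(from +y) -0.1379311541630926
walls [[0.545  0.0026 0.067 ]
 [0.4403 0.0204 0.067 ]
 [0.4675 0.1927 0.067 ]
 [0.5744 0.1717 0.067 ]] [np.float64(0.17161011709946272), np.float64(0.10629290281827945), np.float64(0.17443683123549536), np.float64(0.10896106815421802)]
box yaw -0.17197454365923348
box yaw -0.15682392258490482
lid [[0.5877 0.2234 0.249 ]
 [0.4718 0.2426 0.249 ]
 [0.4664 0.2035 0.249 ]
 [0.5816 0.1834 0.249 ]] [np.float64(0.04054808041938845), np.float64(0.1174687649120063), np.float64(0.039520901811856135), np.float64(0.11691360840187863)]
pink [0.719  0.0847 0.135 ] drop [ 0.7108 -0.0919  0.08  ] pot [0.4263 0.3258 0.048 ] pot2 [0.5697 0.3419 0.03  ]
scene carton top [[ 0.5269 -0.0119  0.17  ]
 [ 0.517  -0.0691  0.17  ]
 [ 0.4397 -0.0559  0.17  ]
 [ 0.4497 -0.0006  0.17  ]]
scene box near-left front top [0.4505 0.0329 0.067 ]
```

```bash
cat >> h.py <<'E'
yaw=-0.165; A=np.array([np.sin(-yaw),np.cos(yaw)]); X=np.array([A[1],-A[0]]); C0=np.array([.5066,.0949])
def bp(x,y,z): return np.append(C0+x*X+y*A,z)
def ori(s=1):
    y=np.append(s*X,0); z=np.array([0,0,-1.]); return np.column_stack([np.cross(y,z),y,z])
def st():
    s=robot.get_state(); p=s["ee_pos"]; d=p[:2]-C0; print("t%.2f box x %.4f y %.4f z %.4f"%(s["time"],d@X,d@A,p[2]),"F",np.round(s["force"],1),"q",np.round(s["qpos"],2),"op",round(s["opening"],4))
def snap(n,f,crop=None,k=2):
    im=robot.grab_frame(n)[:,:,::-1]
    if crop: x0,y0,x1,y1=crop; im=cv2.resize(im[y0:y1,x0:x1],None,fx=k,fy=k,interpolation=cv2.INTER_CUBIC)
    cv2.imwrite(f"pics/{f}.png",im)
E
python3 - <<'E'
from h import *
for s in(1,-1):
    for p in [bp(0,-.2,.36),bp(0,-.2,.164),bp(0,-.08,.164),bp(0,-.2,.05),bp(0,-.09,.05),bp(0,.2,.36),bp(0,.19,.22),bp(0,.0,.22)]:
        q=robot.ik(p,ori(s)); print(s,p,None if q is None else np.round(q,2))
p=robot.get_state()["ee_pos"]; print(robot.ik([p[0],p[1],.38],robot.get_state()["tool_rot"]))
E
```

```text
1 [ 0.47374953 -0.10238367  0.36      ] [-0.73  0.06  0.94  1.79 -0.05  1.32  0.05]
1 [ 0.47374953 -0.10238367  0.164     ] [-0.62  0.35  0.92  2.04 -0.35  0.92  0.33]
1 [0.49345981 0.01598653 0.164     ] [-0.64  0.3   0.64  2.01 -0.23  0.9  -0.04]
1 [ 0.47374953 -0.10238367  0.05      ] [-0.53  0.59  0.85  2.11 -0.67  0.73  0.59]
1 [0.49181729 0.00612235 0.05      ] [-0.51  0.49  0.52  2.08 -0.39  0.66  0.12]
1 [0.53945047 0.29218367 0.36      ] [-0.88  0.33  0.44  1.47 -0.14  1.37 -0.6 ]
1 [0.53780794 0.28231949 0.22      ] [-0.86  0.41  0.42  1.68 -0.19  1.09 -0.54]
1 [0.5066 0.0949 0.22  ] [-0.74  0.25  0.58  1.9  -0.16  1.03 -0.26]
-1 [ 0.47374953 -0.10238367  0.36      ] None
-1 [ 0.47374953 -0.10238367  0.164     ] [-0.73  0.43  1.09  2.04 -0.47  0.95 -2.71]
-1 [0.49345981 0.01598653 0.164     ] [ 0.78  0.46 -1.08  1.97  0.48  1.    2.45]
-1 [ 0.47374953 -0.10238367  0.05      ] [-0.68  0.73  1.08  2.11 -0.89  0.86 -2.36]
-1 [0.49181729 0.00612235 0.05      ] [ 0.77  0.73 -1.09  2.04  0.85  0.91  2.19]
-1 [0.53945047 0.29218367 0.36      ] [-0.51  0.31 -0.05  1.46  0.02  1.37  2.42]
-1 [0.53780794 0.28231949 0.22      ] [-0.45  0.39 -0.11  1.66  0.05  1.09  2.4 ]
-1 [0.5066 0.0949 0.22  ] [-0.38  0.23  0.15  1.89 -0.04  1.02  2.77]
[-1.27493175  0.32406194 -0.0045001   1.39644096  0.00145128  1.42204618
 -0.05041758]
```

```bash
python3 - <<'E'
from h import *
p=robot.get_state()["ee_pos"]
robot.move_linear([p[0],p[1],.38],velocity=.3)
robot.move_ptp(bp(-.0016,-.215,.36),ori()); st()
robot.gripper_to(.045)
robot.move_linear(bp(-.0016,-.215,.166),velocity=.2); st()
snap("top","c_top",(190,130,450,290),3); snap("scene","c_scene")
E
```

```text
t3.48 box x -0.0014 y -0.2142 z 0.3600 F [-0.1  0.1 -0.4] q [-0.78  0.06  1.01  1.79 -0.05  1.32  0.09] op 0.094
t5.48 box x -0.0011 y -0.2151 z 0.1669 F [-0.8 -0.9  0.1] q [-0.59  0.34  0.92  2.04 -0.35  0.92  0.35] op 0.0448
```

View pics/c_top.png

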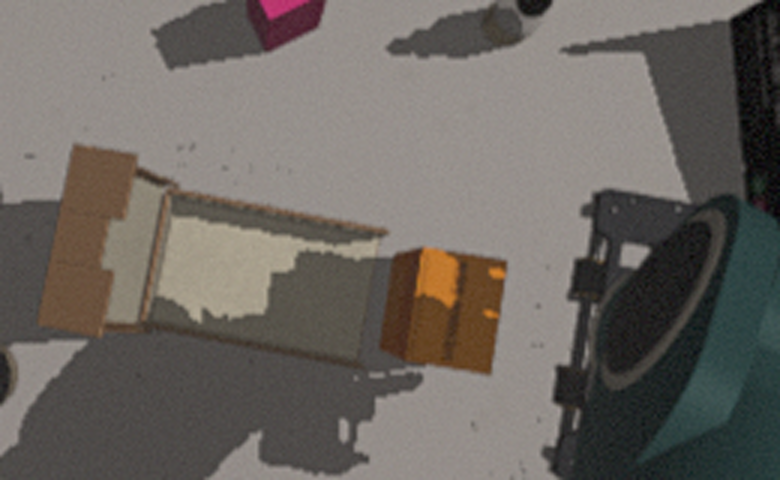

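View pics/c_scene.png

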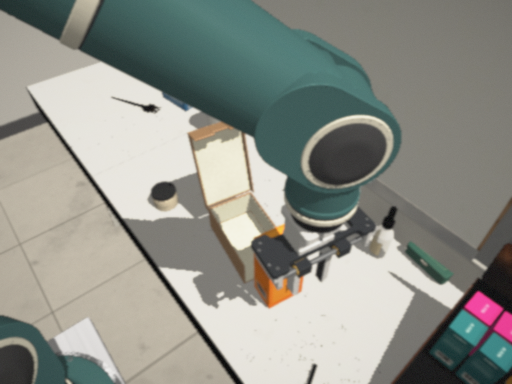

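The fingers at (585,280) and (570,385) straddle the middle of the carton's back face. Next I push it high and slowly.

```bash
python3 - <<'E'
from h import *
robot.move_linear(bp(-.0016,-.172,.166),velocity=.1); st()
for y in (-.15,-.13,-.11,-.098):
    robot.move_linear(bp(-.0016,y,.166),velocity=.05); st()
robot.pause(.5)
snap("top","d_top",(190,130,450,290),3); snap("scene","d_scene")
E
```

```text
t6.17 box x -0.0016 y -0.1722 z 0.1661 F [ 0.2 -0.4 -0.1] q [-0.68  0.34  0.92  2.04 -0.34  0.92  0.26] op 0.0453
t6.76 box x -0.0016 y -0.1500 z 0.1660 F [-0.4 -0.8  0.7] q [-0.72  0.34  0.91  2.04 -0.34  0.92  0.21] op 0.0448
t7.31 box x -0.0016 y -0.1299 z 0.1660 F [-0.4  0.3  0.1] q [-0.75  0.34  0.91  2.03 -0.34  0.92  0.17] op 0.0452
t7.86 box x -0.0016 y -0.1099 z 0.1660 F [-0.2  0.   0. ] q [-0.79  0.35  0.9   2.03 -0.34  0.92  0.13] op 0.0451
t8.25 box x -0.0016 y -0.0977 z 0.1660 F [ 0.3 -0.2 -0.3] q [-0.81  0.35  0.9   2.03 -0.34  0.92  0.11] op 0.0453
```

View pics/d_top.png

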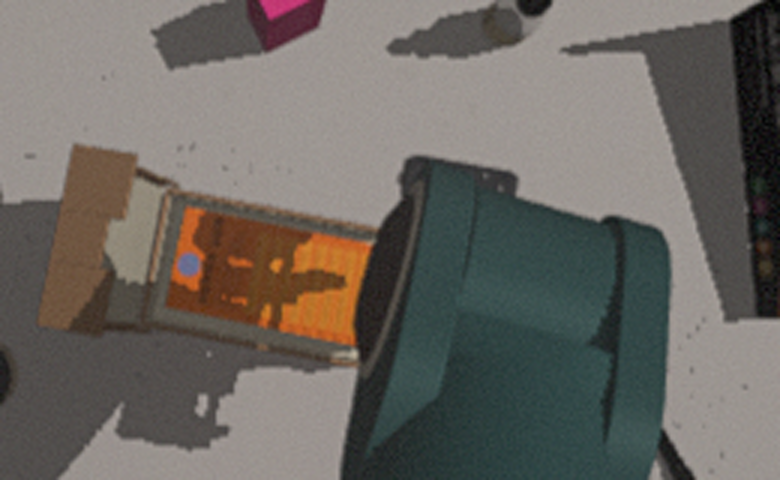

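View pics/d_scene.png

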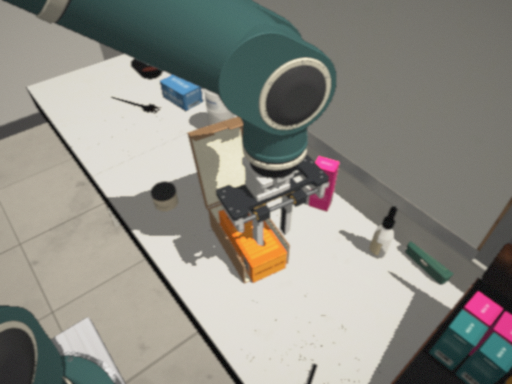

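The carton toppled and lies flat in the box with its foot at (265,270) in the scene view, and the gripper is clear above it. I'll back off, go down and push it home.

```bash
python3 - <<'E'
from h import *
robot.move_linear(bp(0,-.16,.19),velocity=.2)
robot.move_linear(bp(0,-.16,.048),velocity=.2); st()
print(robot.move_linear(bp(0,-.115,.048),velocity=.1,threshold=15)); st()
r=robot.move_linear(bp(0,-.085,.048),velocity=.03,threshold=8); print(r); st()
robot.pause(.2); st()
snap("top","e_top",(190,130,450,290),3)
E
```

```text
t10.19 box x 0.0004 y -0.1599 z 0.0486 F [-0.  -0.8 -0.2] q [-0.53  0.54  0.73  2.11 -0.57  0.69  0.42] op 0.0448
False
t10.79 box x 0.0001 y -0.1152 z 0.0483 F [ 1.  -0.  -0.4] q [-0.62  0.55  0.73  2.1  -0.57  0.7   0.33] op 0.0449
True
t11.59 box x -0.0002 y -0.0898 z 0.0478 F [-0.2 -3.2  2.1] q [-0.67  0.56  0.73  2.09 -0.57  0.7   0.28] op 0.045
t11.79 box x -0.0003 y -0.0898 z 0.0477 F [-0.3 -1.1  0.4] q [-0.66  0.56  0.73  2.09 -0.57  0.7   0.28] op 0.0453
```

View pics/e_top.png

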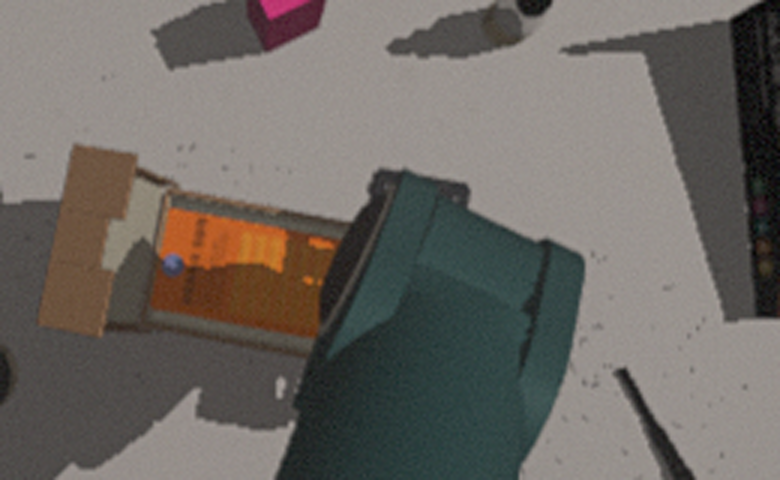

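The carton's head now reaches the rear wall at (158,255). One firmer nudge should square it up, then I'll back off and look.

```bash
python3 - <<'E'
from h import *
r=robot.move_linear(bp(0,-.082,.048),velocity=.02,threshold=15); print(r); st()
robot.move_linear(bp(0,-.17,.048),velocity=.2)
robot.move_linear(bp(0,-.2,.3),velocity=.3); st()
snap("top","f_top",(190,150,390,290),4); snap("scene","f_scene",(140,110,340,310),3)
E
```

```text
True
t12.08 box x -0.0007 y -0.0898 z 0.0475 F [ 0.3 -1.9  1.5] q [-0.67  0.56  0.73  2.09 -0.57  0.7   0.27] op 0.0452
t13.63 box x -0.0006 y -0.1993 z 0.2988 F [-0.6  0.3  0.2] q [-0.78  0.14  1.03  1.88 -0.13  1.19  0.12] op 0.045
```

View pics/f_top.png

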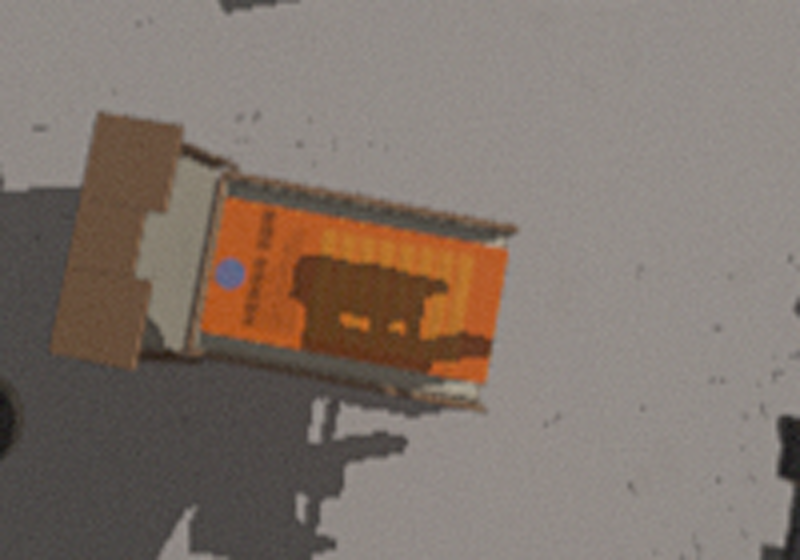

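View pics/f_scene.png

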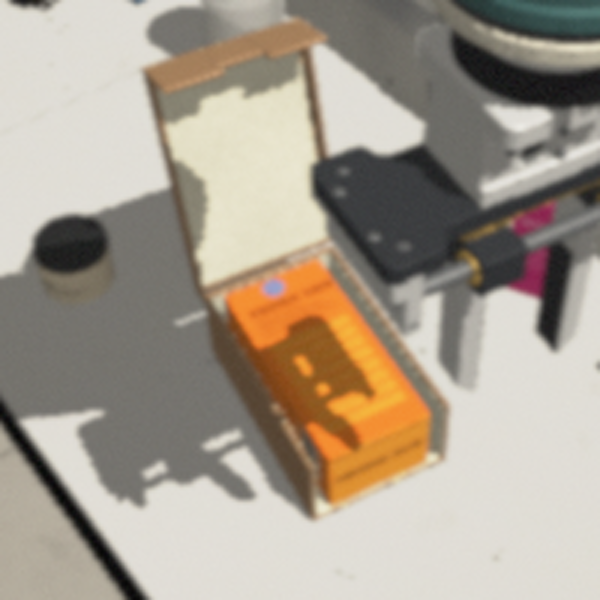

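The carton sits square in the box, with its foot edge (509,247)-(487,383) just inside the wall ends (517,230)/(485,408). I'll put numbers on that, then swing round behind the lid.

```bash
python3 - <<'E'
from h import *
for p,z in [((509,247),.063),((487,383),.063),((517,230),.067),((485,408),.067),((228,195),.063),((202,332),.063)]:
    d=onz("top",(p[0]/4+190,p[1]/4+150),z)[:2]-C0; print(np.round([d@X,d@A],4))
robot.move_linear(bp(0,-.2,.4),velocity=.3)
robot.gripper_to(.03)
robot.move_linear(bp(0,.215,.4),velocity=.25); st()
robot.move_linear(bp(0,.215,.218),velocity=.25); st()
snap("top","g_top",(150,130,410,290),3); snap("scene","g_scene")
E
```

```text
[ 0.041  -0.0826]
[-0.039  -0.0835]
[ 0.0514 -0.085 ]
[-0.0532 -0.0844]
[0.0412 0.0846]
[-0.0402  0.0848]
t16.49 box x 0.0003 y 0.2139 z 0.4004 F [-1.   0.2  0.4] q [-1.11  0.39  0.78  1.38 -0.27  1.48 -0.51] op 0.0299
t17.37 box x 0.0007 y 0.2151 z 0.2195 F [-0.6  0.1  1. ] q [-1.08  0.5   0.72  1.64 -0.36  1.13 -0.44] op 0.0299
```

View pics/g_top.png

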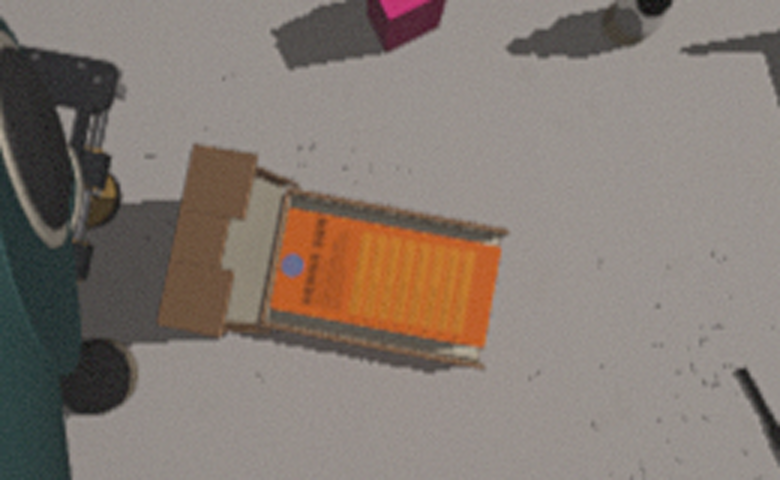

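View pics/g_scene.png

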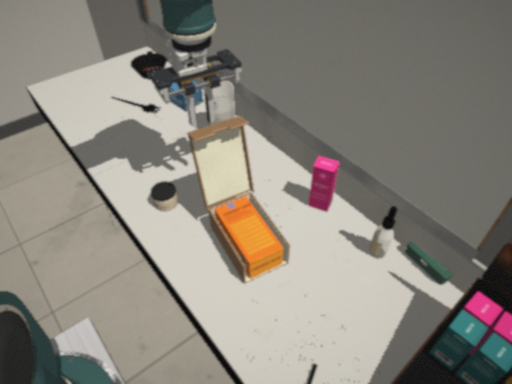

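Home is confirmed: the foot is at y = -83 mm and the carton is centred. The fingers stand behind the lid's outer face with the lid between them and the box. Now I push the lid over.

```bash
python3 - <<'E'
from h import *
for y in (.15,.11,.07,.04,.02,.008):
    r=robot.move_linear(bp(0,y,.218),velocity=.08,threshold=30); print(r); st()
robot.pause(.6)
snap("top","h_top",(150,130,410,290),3); snap("scene","h_scene")
E
```

```text
False
t18.43 box x -0.0001 y 0.1505 z 0.2179 F [-0.9  0.7  0.6] q [-1.05  0.43  0.74  1.74 -0.32  1.1  -0.37] op 0.0302
False
t19.07 box x -0.0000 y 0.1102 z 0.2181 F [-0.   0.2 -0.2] q [-1.02  0.39  0.76  1.8  -0.3   1.08 -0.32] op 0.0298
False
t19.73 box x 0.0000 y 0.0701 z 0.2181 F [ 0.2 -0.  -0.5] q [-0.99  0.36  0.78  1.84 -0.28  1.06 -0.27] op 0.0299
False
t20.25 box x 0.0000 y 0.0399 z 0.2181 F [-0.3  1.2  0.6] q [-0.97  0.33  0.8   1.87 -0.27  1.05 -0.23] op 0.0298
False
t20.65 box x 0.0000 y 0.0196 z 0.2181 F [-0.3  0.7 -0.1] q [-0.95  0.32  0.81  1.89 -0.26  1.04 -0.2 ] op 0.0301
False
t20.95 box x 0.0000 y 0.0075 z 0.2181 F [ 0.   0.2 -0.2] q [-0.94  0.31  0.81  1.9  -0.25  1.04 -0.18] op 0.0302
```

View pics/h_scene.png

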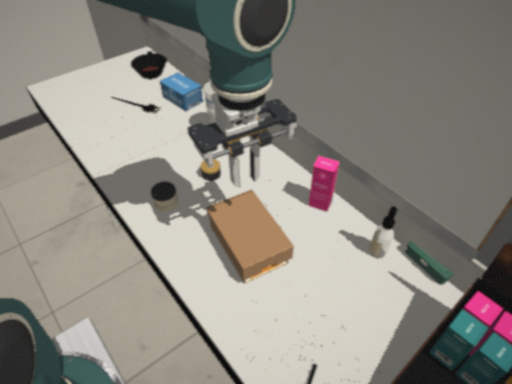

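The lid has fallen shut. A thin orange strip shows at (270,267), which could just be the gap below the 40 mm flap. I'll retreat and check the lid's height.

```bash
python3 - <<'E'
from h import *
robot.move_linear(bp(0,.03,.36),velocity=.25)
p=bp(0,.25,.4); robot.move_linear(p,velocity=.3); st()
snap("top","i_top",(190,150,390,290),4); snap("scene","i_scene",(180,170,320,300),5)
E
```

```text
t23.27 box x 0.0004 y 0.2485 z 0.3995 F [-0.6 -0.2  0.7] q [-1.11  0.43  0.76  1.32 -0.29  1.5  -0.55] op 0.0301
```

View pics/i_top.png

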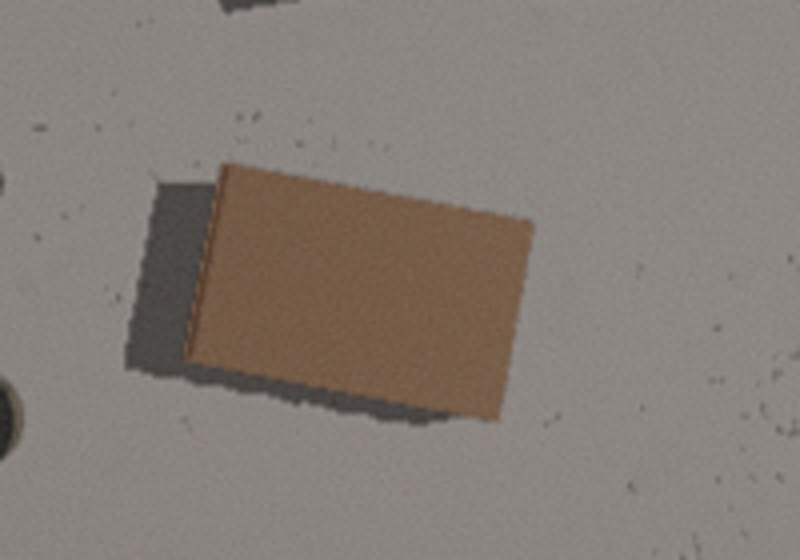

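View pics/i_scene.png

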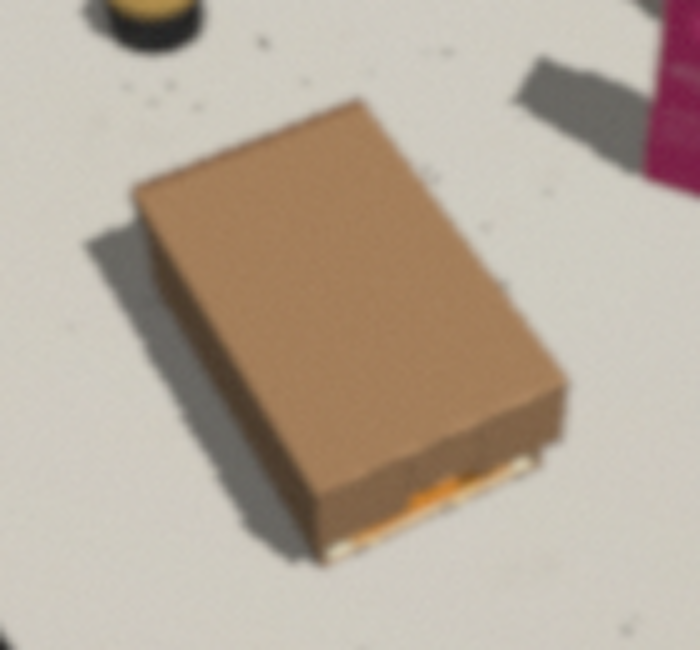

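```bash
python3 - <<'E'
from h import *
def tri(a,b):
    Ps=[]
    for n in("top","scene"):
        K,R,t=cam(n); Ps.append(K@np.column_stack([R,t]))
    h=cv2.triangulatePoints(Ps[0],Ps[1],np.array(a,float).reshape(2,1),np.array(b,float).reshape(2,1)).ravel(); return h[:3]/h[3]
for a,b in [((533,222),(567,382)),((499,420),(318,492)),((225,165),(360,100)),((188,360),(135,190))]:
    P=tri((a[0]/4+190,a[1]/4+150),(b[0]/5+180,b[1]/5+170)); d=P[:2]-C0; print(np.round([d@X,d@A,P[2]],4))
snap("scene","j_scene"); st()
E
```

```text
[ 0.0571 -0.0929  0.069 ]
[-0.0585 -0.0927  0.0728]
[0.0576 0.0891 0.0714]
[-0.0571  0.0891  0.0711]
t23.42 box x 0.0004 y 0.2485 z 0.4003 F [0.5 0.7 0.3] q [-1.11  0.43  0.76  1.32 -0.29  1.5  -0.55] op 0.0297
```

View pics/j_scene.png

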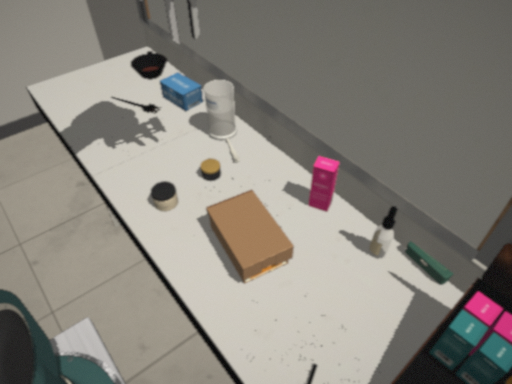

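The lid front edge (69–73 mm) is level with the hinge edge (71 mm), so the lid angle is about 0. The pink carton, dropper and pot still stand where they were, and the arm is clear.

```bash
python3 -c "
from rig import robot
robot.sign_off()"
```

```text
the job is handed in; nothing more can be done
```

The order is packed and I handed the job in at about 23 s of the 58 s allowed; sign-off gives no verdict. I pushed the carton over near its top with two partly open fingers. I then slid it in at the foot until it stopped against the rear wall (a second, firmer push moved it no further), and pushed the lid over from behind so it fell shut.

**Carton:** before I closed the lid, it lay flat and within about 1 mm of the box's middle line. Its foot measured 82.6 to 83.5 mm towards the open end, where fully home is 83.5 mm.

**Lid:** triangulated from two views, its front edge is 69 to 73 mm high and its hinge edge 71 mm. That puts it shut at about 0 ± 0.02 rad.

**Bystanders and arm:** in the last picture the pink carton, dropper bottle and pot stand where they were, and the arm is clear of everything with no force on the tool. I judged the bystanders by eye and did not measure them again.

No check failed. The only disagreement was the 4 mm height difference between the lid's two front corners, which I put down to picking the pixels by hand.

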